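Fit the brass ferrule on a chair leg

TASK

The chair leg in the vise still has its tight T-handled plug in the end: grip the handle and twist the plug as you pull, so that it breaks free without dragging the leg up in the vise, and leave it in the metal tin. Then take the larger of the two brass ferrules and push it straight down onto the leg's spigot until it is fully home against the shoulder, and let go. Leave the smaller ferrule where it stands.

Things in the scene. Friction and masses are not known exactly. Their poses are not given: they have to be found in the camera images.
- vise: blue bench vise, fixed; origin on the bench under the axis of the leg it holds; x along its screw, from the screw handle to the fixed jaw. Its parts reach 135 mm along -x, 90 mm along +x and 70 mm either way along y from the leg's axis; the jaws end 107 mm above the bench
- shoulder (a point): on the axis of the wooden chair leg that stands foot up in the vise, at its shoulder: the flat ledge, 37 mm in diameter, 150 mm above the bench, that the ferrule must sit on. z up the leg, x and y as the vise's. Above it stands the spigot, 30 mm in diameter and 50 mm tall
- spigot_end (a point): centre of the spigot's upper end, 50 mm above the shoulder: a wooden tube of 30 mm outer diameter, chamfered, whose bore holds the plug. Three sprung steel balls stick out 2 mm from its side, 30 mm below this point: the ferrule passes them only when pushed (about 5 N; it does not fall home by its weight)
- leg (a joint): how far the leg has been dragged up in the vise's jaws (m), 0 at the start. The jaws hold it against about 15 N upward; it cannot turn, and it cannot go below 0, so pushing down is safe
- plug_bar (a point): centre of the T-handle's cross bar on the black plug stuck in the spigot's bore. The bar is 40 mm long (x), 12 mm thick (y: grip it across this) and 20 mm tall; at the start it lies along the vise's x. Below it: a stem 12 mm thick and 20 mm long, a round flange 36 mm wide and 5 mm thick resting on the spigot's end, and a shank 19 mm wide and 14 mm long in the bore
- plug: the same plug, origin at its lower end, 49 mm below the bar's centre. Friction-tight all along its 14 mm shank: a straight pull takes 14 to 22 N, often more than the vise holds; while being turned (about 0.2 N m) it needs only 4 to 10 N. Turn it to and fro about its axis by some 0.4 rad either way from the first moment of the pull, and raise it slowly meanwhile, about 3 mm a swing
- tin: a shallow open metal tin, 130 (x) by 110 (y) mm and 40 mm tall, walls and floor 3 mm, fixed to the bench; origin on the bench under its centre. The plug goes in here and may lie or stand in any way
- ferrule_center (a point): centre, half-way up, of the larger brass ferrule: a plain straight tube standing on end on the bench, open at both ends, 40 mm outer diameter, 32 mm bore, 48 mm tall, z along the tube. Either end may go first. Fully home, this point is 24 mm above the shoulder and the spigot's end stands 2 mm out of it
- ferrule: the same larger ferrule; origin at the centre of its lower end
- small_ferrule_center (a point): centre, half-way up, of the smaller brass ferrule: 29 mm outer diameter, 22 mm bore, 48 mm tall, standing on end; too small for this spigot. The two ferrules and the tin change places from start to start
Things that resemble listed ones, but are neither listed nor needed, are in the scene too. What is shaped like the ferrule but red is not meant.

How it is judged:
On the way, in this order (a step that is already met when the one before it is completed fails the run):
1. the plug has been turned by at least 0.2 rad (about 11 degrees), either way, while its shank is still in the bore (raised less than 10 mm) (angle between the x axis of plug_bar and the x axis of shoulder, either way round above 0.2 rad and z of plug_bar in the frame of shoulder below 0.095 m and horizontal distance between plug_bar and shoulder below 0.01 m), for 0.02 s.
2. the plug is out of the bore (z of plug_bar in the frame of shoulder above 0.101 m), for 0.05 s.
3. the plug rests in the tin, let go (x of plug_bar in the frame of tin between -0.06 and 0.06 m and y of plug_bar in the frame of tin between -0.05 and 0.05 m and z of plug_bar in the frame of tin below 0.07 m and linear speed of plug below 0.03 m/s and contact force between plug and the fingers below 0.05 N), for 0.2 s.
4. the larger ferrule sits fully home on the spigot (horizontal distance between ferrule_center and shoulder below 0.003 m and z of ferrule_center in the frame of shoulder between 0.021 and 0.027 m and angle between the z axis of ferrule_center and the z axis of shoulder, either way round below 0.08 rad), for 0.2 s.
At the end, for the whole second after the job is handed in: The plug rests in the tin, released (bar centre within 60 x 50 mm of the tin's centre, below 70 mm). The larger ferrule is released on the spigot: 3 mm of its axis, 0.08 rad, lower end within 3 mm of the shoulder, at rest. The leg is at most 6 mm up in the vise (all of step 3 and all of step 4 and linear speed of ferrule below 0.02 m/s and value of joint leg below 0.006 m); the robot touches nothing.
It fails at once if the leg is dragged up more than 6 mm in the vise (value of joint leg above 0.006 m).
It fails at once if the smaller ferrule is moved more than 30 mm (distance of small_ferrule_center from where it was at the start of the episode above 0.03 m).
It also fails if it takes over 72 s, if anything falls off the work surface, if the arm or the gripper's body presses on something with over 40 N, if the wrist force passes 120 N, or if a joint passes its speed limit or range.

ROBOT

A 7-joint arm with a two-finger parallel gripper is mounted at the origin on the work surface. World frame = base frame: x ahead of the robot, y to its left, z up, the work surface at z = 0. Lengths are in m, angles in rad, forces in N, time in s.
With the tool pointing down it reaches from about 0.4 to 0.85 m from the base axis. Payload 10.4 kg.
Tool frame: the origin (TCP) lies on the mounting face of the last link; the fingertips stand r.tips_ahead ahead of it and the grasp point (between the pads) lies 164 mm ahead of it (r.tips_ahead is the distance from the TCP to the fingertips, in m); z points along the fingers, y is the line along which they close (so a half turn about z gives the same grasp; the last joint's range is limited). The gripper opens to 87 mm and grips with 3 to 60 N. Pads are 19 mm wide; open, the fingers measure 117 mm over their backs; the gripper's body (75 mm by 190 mm) begins 51 mm behind the grasp point.
Start: joints at [-1.165, 0.332, -0.065, 1.46, 0.022, 1.35, -0.088], TCP at [0.26, 0.568, 0.405] pointing down, gripper open.
Joint ranges: [-2.6, 2.6], [-0.5, 2.12], [-1.47, 1.34], [0.16, 2.42], [-1.27, 4.41], [0.06, 2.06], [-2.6, 2.6]. Speed limits (rad/s): [2.22, 2.22, 2.79, 2.79, 3.14, 3.14, 3.14].

INTERFACE

Orientations are given as a unit quaternion [x, y, z, w].
In Python, from bench import telemetry, imaging, job, r gives the robot as it stands.
- The arm moves only by the tool move_arm, never from a script. Its argument "steps" is a list of rows, each an object of numbers: "dx", "dy", "dz": the shift along the tool's x, y, z in cm; "spin": the turn about the tool's z in rad. In form: [{"dx": .., "dy": .., "dz": .., "spin": ..}, ...]. A call has 1 to 12 rows; each row shifts and turns the commanded pose from where the row before left it, along the tool's axes as they then stand; what a row does not reach is not made up. A row lasts 1/10 s, in which the tool goes at most 50 mm and 8.59 degrees, less where a joint would pass 70% of its speed; a pose out of reach is approached as far as the arm can. A call with a gripper value outside its range is refused whole. "claw" is the finger opening in cm, from 0 to 8.7, set as the call begins (left out, the last holds). The fingers move at their own pace and stop on an object; "squeeze" is the grip in N (left out, the last holds). Time passes only in rows, so rows that do not move let the fingers close. It gives the time, the measured TCP pose, the force, the opening and the grip force at its end, in the units of the state.
- telemetry.read_state(): the state, without advancing time (a new reading comes with each control period).
- imaging.camera(name): name is "side" or "top" or "wrist"; returns a dict with "img" (420x560x3 uint8, red, green, blue), "camera_matrix" (3x3 intrinsics, pixels), "D" ([k1, k2, p1, p2, k3] as OpenCV has them; the pictures are not rectified), "R" (3x3) and "t" (3): a world point X has camera coordinates R X + t. Camera axes: x right, y down, z forward; pixel columns grow to the right and rows downward; lengths in m; the calibration is good to about 2 mm. A picture is of the moment at which its call begins. There is no depth.
- job.close_job(): hands the job in; it is judged then, once.
The state is a dict: "time": time; "joint_positions": joint angles; "joint_vel": joint speeds; "joint_torque": joint torques, N m; "ee_pos": TCP position; "eef_rot": TCP orientation; "ft_force": force on the tool from outside, world axes, zero at the start; "torque": the same for the moment, N m; "width": finger opening in m; "grip_force": force on a finger pad.
Only numpy, scipy, OpenCV 4.12 (cv2) and the standard library are available. Lean on these libraries where they do the work, as an engineer would, in place of code of your own. Each camera call takes 0.05 s, during which the arm holds its last target. There are 200 camera calls.

## Working session

There is one attempt and no reset: what is moved stays moved. The work goes in short steps, Python scripts to look and compute and a tool call to move; the robot and the scene stay as the last step left them, time stands still between calls to the robot, and variables do not carry over. Pictures are saved under pics/ and viewed, at most 10 in all, crops included, and the job is handed in when it is done.

Besides the shell and the picture viewer there is one more tool, called as name([rows], argument=value, ...), one row to a line, values as JSON. move_arm: Moves the arm, as the interface text tells. Its arguments: {"type":"object","properties":{"steps":{"type":"array","items":{"type":"object","properties":{"dx":{"type":"number"},"dy":{"type":"number"},"dz":{"type":"number"},"spin":{"type":"number"}}}},"claw":{"type":"number"},"squeeze":{"type":"number"}},"required":["steps"]}

```bash
mkdir -p pics; ls; python3 - <<'E'
from bench import telemetry, imaging, job, r
import cv2,pickle
s=telemetry.read_state();print(s,r.tips_ahead)
for n in ("side","top"):
    c=imaging.camera(n);cv2.imwrite(f"pics/{n}0.png",c["img"][:,:,::-1]);pickle.dump(c,open(n+".pkl","wb"))
    print(n,c["camera_matrix"],c["D"],c["R"],c["t"])
E
```

```text
pics
{'time': 0.0, 'joint_positions': array([-1.16461271,  0.33284988, -0.06467465,  1.46093266,  0.0215959 ,
        1.34987561, -0.08850774]), 'joint_vel': array([ 0.00091829, -0.00044749, -0.00047434,  0.00257721,  0.00037587,
        0.00147433,  0.00054118]), 'joint_torque': array([ 8.55621020e-04, -6.23263621e+01,  2.48045626e-02, -3.89885366e+01,
       -6.13294286e-02,  4.01355105e-02,  8.34375965e-05]), 'ee_pos': array([0.25980697, 0.56830333, 0.40397156]), 'eef_rot': array([ 2.12758911e-01,  9.77104486e-01, -6.75853090e-04, -1.12773453e-04]), 'ft_force': array([ 0.32446705,  0.6865429 , -0.31794106]), 'torque': array([0.04229077, 0.00629168, 0.03373392]), 'grip_force': 0.0, 'width': 0.08671894274824012} 0.1822
side [[381.7066261    0.         290.72467443]
 [  0.         381.7066261  211.31389871]
 [  0.           0.           1.        ]] [-0.03414313  0.          0.          0.          0.        ] [[-0.9675823  -0.25219844  0.01343311]
 [-0.14311734  0.50370506 -0.85193816]
 [ 0.20809115 -0.8262428  -0.52347007]] [0.53342358 0.18601117 0.91614091]
top [[394.45413065   0.         284.58828113]
 [  0.         394.45413065 206.73510749]
 [  0.           0.           1.        ]] [-0.01934267  0.          0.          0.          0.        ] [[ 1.01849207e-01 -9.94799839e-01 -1.39779850e-04]
 [-9.72358435e-01 -9.95219414e-02 -2.11221345e-01]
 [ 2.10109049e-01  2.16486426e-02 -9.77438246e-01]] [-0.01969609  0.54348898  0.83836889]
```

View pics/top0.png

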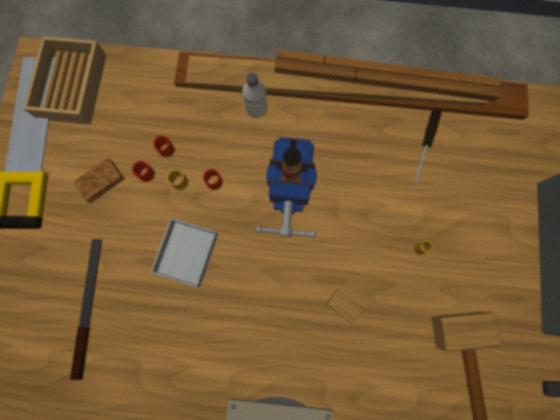

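View pics/side0.png

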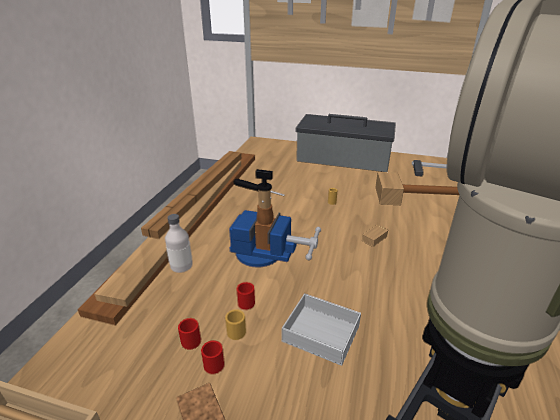

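```bash
cat > h.py <<'E'
import numpy as np,cv2,pickle
def ray(c,u,v):
    n=cv2.undistortPoints(np.array([[[u,v]]],float),c["camera_matrix"],c["D"])[0,0]
    return -c["R"].T@c["t"], c["R"].T@np.array([n[0],n[1],1])
def at(c,u,v,z):
    o,d=ray(c,u,v); return o+d*(z-o[2])/d[2]
def tri(c1,p1,c2,p2):
    A=[];b=[]
    for c,p in((c1,p1),(c2,p2)):
        o,d=ray(c,*p);d/=np.linalg.norm(d);P=np.eye(3)-np.outer(d,d);A.append(P);b.append(P@o)
    return np.linalg.lstsq(np.vstack(A),np.hstack(b),rcond=None)[0]
def proj(c,X):
    return cv2.projectPoints(np.array([X],float),cv2.Rodrigues(c["R"])[0],c["t"],c["camera_matrix"],c["D"])[0][0,0]
E
python3 - <<'E'
import pickle,cv2,numpy as np
T=pickle.load(open("top.pkl","rb"))["img"];S=pickle.load(open("side.pkl","rb"))["img"]
def cr(I,x,y,w=100,h=75,g=1): return np.clip(cv2.resize(I[y:y+h,x:x+w],(400,300),interpolation=cv2.INTER_CUBIC).astype(float)*g,0,255)
m=np.vstack([np.hstack([cr(T,130,140,g=1.7),cr(T,240,130,g=1.7)]),np.hstack([cr(S,180,270),cr(S,220,160)])])
cv2.imwrite("pics/m.png",m[:,:,::-1])
E
```

```text
[ WARN:0@0.024] global loadsave.cpp:1063 imwrite_ Unsupported depth image for selected encoder is fallbacked to CV_8U.
```

View pics/m.png

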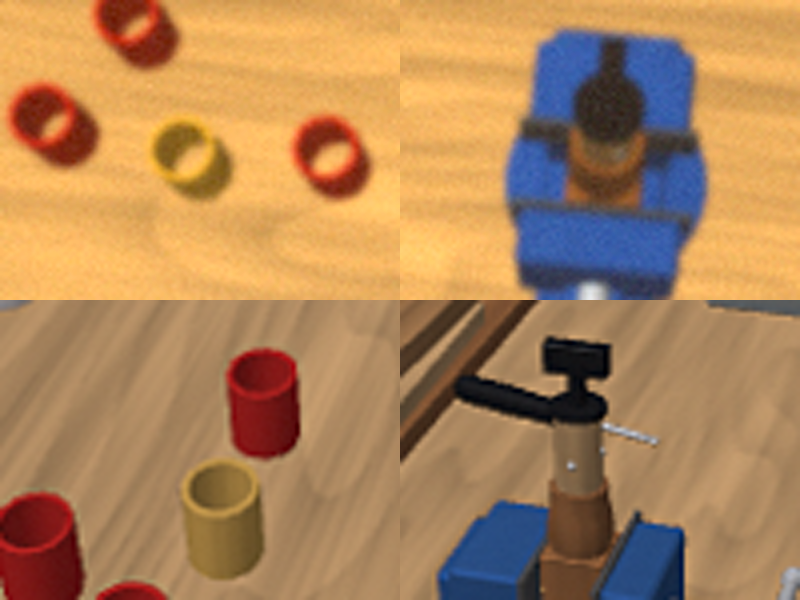

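Candidates: brass tube at top (176,178) / side (235,317), about 16 px wide, stands among three red ones; the other brass tube at top (424,247), about 12 px, is clearly thinner and is the smaller one. The crop confirms that the first is plain brass and wider, so it's the target. The plug's bar is at side (264,174), with its flange at top (292,156).

```bash
python3 - <<'E'
import pickle
from h import *
T=pickle.load(open("top.pkl","rb"));S=pickle.load(open("side.pkl","rb"))
np.set_printoptions(precision=4,suppress=True)
print("ferr",at(T,175.8,177.5,.048),at(S,235.5,316.7,.048))
f=tri(T,(292.2,156.3),S,(264.7,186.2));print("flange",f,at(T,292.2,156.3,.204),at(S,264.7,186.2,.204))
print("bar side",at(S,264.2,174.3,.235))
# vise axis: screw rod & handle
print("screw",at(T,287,233,.07),"handle ends",at(T,258,231,.07),at(T,314,235.5,.07))
# tin rim corners
for p in((176,221),(216,234),(196,286),(152,271)):print("tin",at(T,*p,.04))
print("small",at(T,423,246,.048))
b=f
for k in(.15,.2,.235):print(k,proj(T,[f[0],f[1],k]),proj(S,[f[0],f[1],k]))
E
```

```text
ferr [0.5885 0.2963 0.048 ] [0.5886 0.3001 0.048 ]
flange [0.6122 0.0279 0.203 ] [0.6128 0.028  0.204 ] [0.6105 0.0301 0.204 ]
bar side [0.6113 0.0293 0.235 ]
screw [0.4816 0.0241 0.07  ] handle ends [0.4795 0.0884 0.07  ] [ 0.4821 -0.0357  0.07  ]
tin [0.4876 0.2817 0.04  ]
tin [0.4671 0.1857 0.04  ]
tin [0.3468 0.214  0.04  ]
tin [0.3693 0.3174 0.04  ]
small [ 0.4865 -0.2839  0.048 ]
0.15 [291.738  165.3096] [264.8187 205.0973]
0.2 [292.1863 157.2979] [264.3617 187.1712]
0.235 [292.5352 151.0598] [264.0286 174.0074]
```

move_arm([
  {"dz": -2,"spin": -0.115},
  {"dz": -2,"spin": -0.115},
  {"dz": -2,"spin": -0.115},
  {"dz": -2,"spin": -0.115},
  {"dx": -2.4,"dy": -3.9},
  {"dx": -2.4,"dy": -3.9},
  {"dx": -2.4,"dy": -3.9},
  {"dx": -2.4,"dy": -3.9},
  {"dx": -2.4,"dy": -3.9},
  {"dx": -2.4,"dy": -3.9},
  {"dx": -2.4,"dy": -3.9},
  {"dx": -2.4,"dy": -3.9},
], claw=8.7, squeeze=30)

```text
$.steps[0]: bad value
```

move_arm([
  {"dx": -2.4,"dy": -3.9},
  {"dx": -2.4,"dy": -3.9},
  {"dx": -2.4,"dy": -3.9},
  {"dx": -2.4,"dy": -3.9},
  {"dx": -2.4,"dy": -3.9},
  {"dx": -2.4,"dy": -3.9},
  {"dx": 0},
  {"dx": 0},
  {"dx": 0},
])

```text
$.steps[0]: bad value
```

```bash
python3 - <<'E'
from bench import telemetry, imaging
import cv2,pickle
s=telemetry.read_state();print(s["time"],s["ee_pos"],s["eef_rot"],s["joint_positions"])
for n in("wrist","top","side"):
    c=imaging.camera(n);pickle.dump(c,open(n+"1.pkl","wb"))
    if n=="wrist":cv2.imwrite("pics/w1.png",c["img"][:,:,::-1])
E
```

```text
0.1 [0.25978469 0.56831592 0.40403988] [ 2.12734658e-01  9.77109798e-01 -6.27414573e-04 -1.19784232e-04] [-1.16460253  0.33278896 -0.06472912  1.4608696   0.02158293  1.34990626
 -0.08849521]
```

View pics/w1.png

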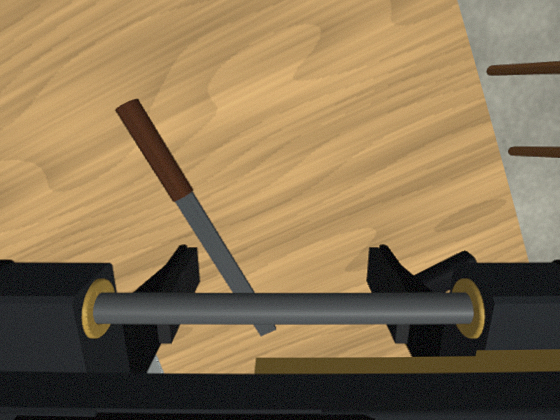

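All moves were refused, so the arm hasn't moved; the wrist picture only shows the knife and the fingers. I'll write out every key.

move_arm([
  {"dx": 0,"dy": 0,"dz": -2,"spin": -0.115},
  {"dx": 0,"dy": 0,"dz": -2,"spin": -0.115},
  {"dx": 0,"dy": 0,"dz": -2,"spin": -0.115},
  {"dx": 0,"dy": 0,"dz": -2,"spin": -0.115},
  {"dx": -2.4,"dy": -3.9,"dz": 0,"spin": 0},
  {"dx": -2.4,"dy": -3.9,"dz": 0,"spin": 0},
  {"dx": -2.4,"dy": -3.9,"dz": 0,"spin": 0},
  {"dx": -2.4,"dy": -3.9,"dz": 0,"spin": 0},
  {"dx": -2.4,"dy": -3.9,"dz": 0,"spin": 0},
  {"dx": -2.4,"dy": -3.9,"dz": 0,"spin": 0},
  {"dx": -2.4,"dy": -3.9,"dz": 0,"spin": 0},
  {"dx": -2.4,"dy": -3.9,"dz": 0,"spin": 0},
], claw=8.7, squeeze=30)

```text
time: 1.45
ee_pos: [0.4621, 0.2607, 0.4849]
eef_rot: [-0.016, 1.0, 0.0, 0.0]
ft_force: [1.1, 0.1, 0.2]
width: 0.0871
grip_force: 0.0
```

move_arm([
  {"dx": -2.4,"dy": -3.94,"dz": 0,"spin": 0},
  {"dx": -2.4,"dy": -3.94,"dz": 0,"spin": 0},
  {"dx": -2.4,"dy": -3.94,"dz": 0,"spin": 0},
  {"dx": -2.4,"dy": -3.94,"dz": 0,"spin": 0},
  {"dx": -2.4,"dy": -3.94,"dz": 0,"spin": 0},
  {"dx": -2.4,"dy": -3.94,"dz": 0,"spin": 0},
  {"dx": 0,"dy": 0,"dz": 0,"spin": 0},
  {"dx": 0,"dy": 0,"dz": 0,"spin": 0},
])

```text
time: 2.25
ee_pos: [0.6131, 0.0298, 0.4843]
eef_rot: [-0.014, 1.0, -0.0, -0.0]
ft_force: [0.2, 0.7, 0.3]
width: 0.0869
grip_force: 0.0
```

```bash
python3 - <<'E'
from bench import telemetry, imaging
import cv2,pickle
s=telemetry.read_state();print(s["time"],s["ee_pos"],s["eef_rot"],s["joint_positions"])
c=imaging.camera("wrist");pickle.dump(c,open("wrist1.pkl","wb"));cv2.imwrite("pics/w2.png",c["img"][:,:,::-1])
E
```

```text
2.25 [0.61310583 0.02975349 0.4842604 ] [-1.44609758e-02  9.99895355e-01 -1.33882208e-04 -3.75382593e-04] [-0.38670305  0.28217585  0.33759858  1.38027237 -0.09238987  1.49539305
  1.54525198]
```

View pics/w2.png

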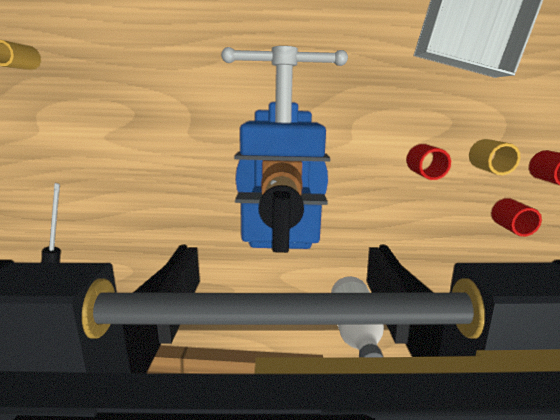

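```bash
python3 - <<'E'
import pickle
from h import *
np.set_printoptions(precision=4,suppress=True)
c=pickle.load(open("wrist1.pkl","rb"))
print(-c["R"].T@c["t"])
print("flange",at(c,281,205,.205))
a,b=at(c,281.5,190,.245),at(c,280.5,251.5,.245);print("bar",a,b,(a+b)/2)
print("ferr",at(c,503,158,.048),"handle",at(c,228,55,.07),at(c,341,58,.07),"jaw",at(c,236,156,.107),at(c,329,159,.107))
for z in(.15,.2,.245):print(proj(c,[.612,.029,z]))
E
```

```text
[0.5335 0.028  0.4643]
flange [0.6111 0.0285 0.205 ]
bar [0.589  0.0285 0.245 ] [0.6325 0.029  0.245 ] [0.6107 0.0288 0.245 ]
ferr [0.5907 0.2963 0.048 ] handle [ 0.4884 -0.0315  0.07  ] [0.4879 0.0876 0.07  ] jaw [ 0.5891 -0.0191  0.107 ] [0.5894 0.0769 0.107 ]
[281.8544 188.9848]
[281.6067 204.2658]
[281.297  223.3898]
```

move_arm([
  {"dx": 0.15,"dy": -0.1,"dz": 1.5,"spin": 0.015},
  {"dx": 0,"dy": 0,"dz": 2,"spin": 0},
  {"dx": 0,"dy": 0,"dz": 2,"spin": 0},
  {"dx": 0,"dy": 0,"dz": 2,"spin": 0},
  {"dx": 0,"dy": 0,"dz": 1,"spin": 0},
  {"dx": 0,"dy": 0,"dz": 0,"spin": 0},
  {"dx": 0,"dy": 0,"dz": 0,"spin": 0},
], claw=3.5)

```text
time: 3.0
ee_pos: [0.6113, 0.0304, 0.4007]
eef_rot: [-0.009, 1.0, 0.0, 0.0]
ft_force: [-0.0, -0.3, 1.0]
width: 0.04
grip_force: 0.0
```

move_arm([
  {"dx": 0,"dy": 0,"dz": 0,"spin": 0},
  {"dx": 0,"dy": 0,"dz": 0,"spin": 0},
  {"dx": 0,"dy": 0,"dz": 0,"spin": 0},
  {"dx": 0,"dy": 0,"dz": 0,"spin": 0},
  {"dx": 0,"dy": 0,"dz": 0,"spin": 0},
], claw=0, squeeze=50)

```text
time: 3.5
ee_pos: [0.6114, 0.0293, 0.4001]
eef_rot: [-0.008, 1.0, -0.0, 0.0]
ft_force: [0.2, -2.2, 3.0]
width: 0.0115
grip_force: 50.0
```

move_arm([
  {"dx": 0,"dy": 0,"dz": 0,"spin": 0.13},
  {"dx": 0,"dy": 0,"dz": -0.05,"spin": 0.13},
  {"dx": 0,"dy": 0,"dz": -0.05,"spin": 0.13},
  {"dx": 0,"dy": 0,"dz": 0,"spin": -0.13},
  {"dx": 0,"dy": 0,"dz": -0.05,"spin": -0.13},
  {"dx": 0,"dy": 0,"dz": -0.06,"spin": -0.13},
  {"dx": 0,"dy": 0,"dz": -0.06,"spin": -0.13},
  {"dx": 0,"dy": 0,"dz": -0.06,"spin": -0.13},
  {"dx": 0,"dy": 0,"dz": -0.05,"spin": -0.13},
  {"dx": 0,"dy": 0,"dz": 0,"spin": 0.13},
  {"dx": 0,"dy": 0,"dz": -0.05,"spin": 0.13},
  {"dx": 0,"dy": 0,"dz": -0.06,"spin": 0.13},
])

```text
time: 4.7
ee_pos: [0.6112, 0.0292, 0.4033]
eef_rot: [-0.005, 1.0, -0.001, -0.001]
ft_force: [1.3, -1.5, -7.5]
width: 0.0117
grip_force: 50.0
```

move_arm([
  {"dx": 0,"dy": 0,"dz": -0.06,"spin": 0.13},
  {"dx": 0,"dy": 0,"dz": -0.06,"spin": 0.13},
  {"dx": 0,"dy": 0,"dz": -0.05,"spin": 0.13},
  {"dx": 0,"dy": 0,"dz": 0,"spin": -0.13},
  {"dx": 0,"dy": 0,"dz": -0.06,"spin": -0.13},
  {"dx": 0,"dy": 0,"dz": -0.06,"spin": -0.13},
  {"dx": 0,"dy": 0,"dz": -0.06,"spin": -0.13},
  {"dx": 0,"dy": 0,"dz": -0.06,"spin": -0.13},
  {"dx": 0,"dy": 0,"dz": -0.05,"spin": -0.13},
  {"dx": 0,"dy": 0,"dz": 0,"spin": 0.13},
  {"dx": 0,"dy": 0,"dz": -0.06,"spin": 0.13},
  {"dx": 0,"dy": 0,"dz": -0.06,"spin": 0.13},
])

```text
time: 5.9
ee_pos: [0.6112, 0.0292, 0.4091]
eef_rot: [-0.005, 1.0, -0.0, -0.001]
ft_force: [2.0, -2.7, -8.5]
width: 0.0114
grip_force: 50.0
```

```bash
python3 - <<'E'
from bench import telemetry, imaging
import cv2
c=imaging.camera("side");cv2.imwrite("pics/s2.png",cv2.resize(c["img"][150:270,200:360,::-1],(800,600),interpolation=cv2.INTER_CUBIC))
E
```

```text
(no output)
```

View pics/s2.png

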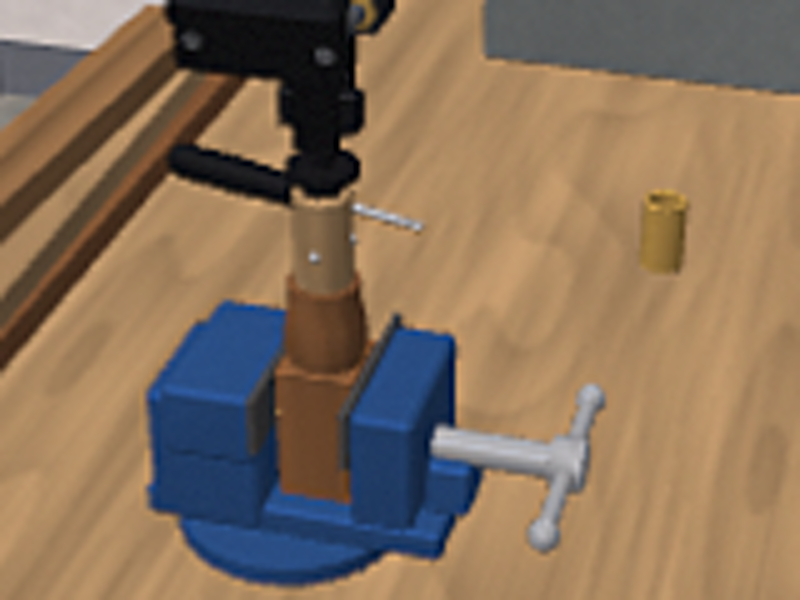

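The flange (crop 322,165) has risen off the spigot's end and the shoulder (322,285) hasn't moved, so the plug is coming out and the leg is staying put. I'll continue.

move_arm([
  {"dx": 0,"dy": 0,"dz": -0.06,"spin": 0.13},
  {"dx": 0,"dy": 0,"dz": -0.06,"spin": 0.13},
  {"dx": 0,"dy": 0,"dz": -0.05,"spin": 0.13},
  {"dx": 0,"dy": 0,"dz": 0,"spin": -0.13},
  {"dx": 0,"dy": 0,"dz": -0.06,"spin": -0.13},
  {"dx": 0,"dy": 0,"dz": -0.06,"spin": -0.13},
  {"dx": 0,"dy": 0,"dz": -0.06,"spin": -0.13},
  {"dx": 0,"dy": 0,"dz": -0.06,"spin": -0.13},
  {"dx": 0,"dy": 0,"dz": -0.05,"spin": -0.13},
  {"dx": 0,"dy": 0,"dz": 0,"spin": 0.13},
  {"dx": 0,"dy": 0,"dz": -0.06,"spin": 0.13},
  {"dx": 0,"dy": 0,"dz": -0.06,"spin": 0.13},
])

```text
time: 7.15
ee_pos: [0.6113, 0.03, 0.4163]
eef_rot: [-0.007, 1.0, 0.0, -0.0]
ft_force: [-0.2, -0.3, -0.1]
width: 0.0113
grip_force: 50.0
```

move_arm([
  {"dx": 0,"dy": 0,"dz": -0.06,"spin": 0.13},
  {"dx": 0,"dy": 0,"dz": -0.06,"spin": 0.13},
  {"dx": 0,"dy": 0,"dz": -0.05,"spin": 0.13},
  {"dx": 0,"dy": 0,"dz": 0,"spin": -0.13},
  {"dx": 0,"dy": 0,"dz": -0.06,"spin": -0.13},
  {"dx": 0,"dy": 0,"dz": -0.06,"spin": -0.13},
  {"dx": 0,"dy": 0,"dz": -0.06,"spin": -0.13},
  {"dx": 0,"dy": 0,"dz": -0.06,"spin": -0.13},
  {"dx": 0,"dy": 0,"dz": -0.05,"spin": -0.13},
  {"dx": 0,"dy": 0,"dz": 0,"spin": 0.13},
  {"dx": 0,"dy": 0,"dz": -0.06,"spin": 0.13},
  {"dx": 0,"dy": 0,"dz": -0.06,"spin": 0.13},
])

```text
time: 8.35
ee_pos: [0.6113, 0.03, 0.4221]
eef_rot: [-0.007, 1.0, 0.0, -0.0]
ft_force: [-0.2, -0.4, -1.1]
width: 0.0118
grip_force: 50.0
```

move_arm([
  {"dx": 0,"dy": 0,"dz": -2.5,"spin": 0},
  {"dx": 0,"dy": 0,"dz": -2.5,"spin": 0},
  {"dx": 3.2,"dy": 3.7,"dz": 0,"spin": 0},
  {"dx": 3.2,"dy": 3.7,"dz": 0,"spin": 0},
  {"dx": 3.2,"dy": 3.7,"dz": 0,"spin": 0},
  {"dx": 3.2,"dy": 3.7,"dz": 0,"spin": 0},
  {"dx": 3.2,"dy": 3.7,"dz": 0,"spin": 0},
  {"dx": 3.1,"dy": 3.8,"dz": 0,"spin": 0},
  {"dx": 0,"dy": 0,"dz": 3,"spin": 0},
  {"dx": 0,"dy": 0,"dz": 3,"spin": 0},
  {"dx": 0,"dy": 0,"dz": 3,"spin": 0},
  {"dx": 0,"dy": 0,"dz": 3,"spin": 0},
])

```text
time: 9.55
ee_pos: [0.4164, 0.2498, 0.3512]
eef_rot: [-0.01, 1.0, 0.0, 0.0]
ft_force: [0.0, 0.3, 0.0]
width: 0.0119
grip_force: 50.0
```

```bash
python3 - <<'E'
from bench import telemetry, imaging
import cv2,numpy as np
a=[]
for n,(x,y) in(("top",(120,170)),("side",(220,240)),):
    c=imaging.camera(n);a.append(cv2.resize(c["img"][y:y+150,x:x+150,::-1],(400,400),interpolation=cv2.INTER_CUBIC))
cv2.imwrite("pics/t3.png",np.hstack(a))
print(telemetry.read_state()["ee_pos"])
E
```

```text
[0.4156079  0.24913188 0.34880082]
```

View pics/t3.png

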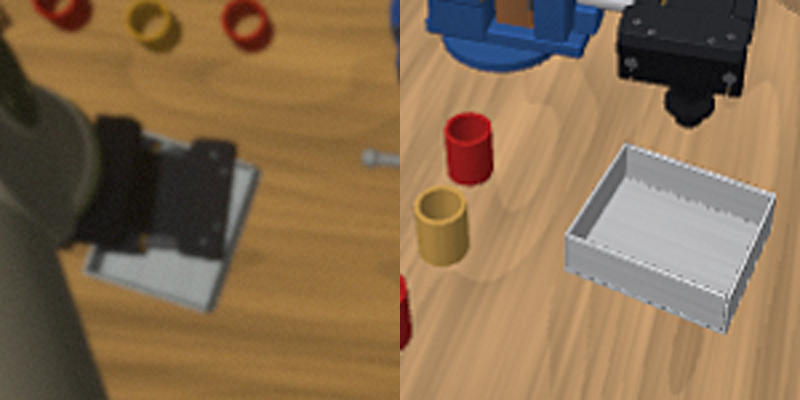

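The plug hangs from the gripper above the middle of the tin (tin near crop 165,225 in the top view, plug at 690,105 in the side view). Next I'll lower it and let go.

move_arm([
  {"dx": 0,"dy": 0,"dz": 3,"spin": 0},
  {"dx": 0,"dy": 0,"dz": 3,"spin": 0},
  {"dx": 0,"dy": 0,"dz": 3,"spin": 0},
  {"dx": 0,"dy": 0,"dz": 2,"spin": 0},
  {"dx": 0,"dy": 0,"dz": 1,"spin": 0},
  {"dx": 0,"dy": 0,"dz": 0.8,"spin": 0},
  {"dx": 0,"dy": 0,"dz": 0,"spin": 0},
  {"dx": 0,"dy": 0,"dz": 0,"spin": 0},
])

```text
time: 10.45
ee_pos: [0.4172, 0.2499, 0.2251]
eef_rot: [-0.008, 1.0, 0.001, 0.001]
ft_force: [-0.3, -0.3, -0.3]
width: 0.0118
grip_force: 50.0
```

move_arm([
  {"dx": 0,"dy": 0,"dz": 0,"spin": 0},
  {"dx": 0,"dy": 0,"dz": 0,"spin": 0},
  {"dx": 0,"dy": 0,"dz": 0,"spin": 0},
  {"dx": 0,"dy": 0,"dz": 0,"spin": 0},
], claw=3.2)

```text
time: 10.85
ee_pos: [0.4168, 0.2496, 0.2243]
eef_rot: [-0.008, 1.0, 0.0, 0.0]
ft_force: [0.6, -0.7, -0.1]
width: 0.0302
grip_force: 0.0
```

move_arm([
  {"dx": 0,"dy": 0,"dz": -1.5,"spin": 0},
  {"dx": 0,"dy": 0,"dz": -3,"spin": 0},
  {"dx": 0,"dy": 0,"dz": -3,"spin": 0},
  {"dx": 0,"dy": 0,"dz": -3,"spin": 0},
  {"dx": 0,"dy": 0,"dz": -3,"spin": 0},
  {"dx": 0,"dy": 0,"dz": 0,"spin": 0},
])

```text
time: 11.45
ee_pos: [0.4176, 0.2501, 0.3631]
eef_rot: [-0.008, 1.0, 0.002, 0.003]
ft_force: [-0.5, -0.2, 0.2]
width: 0.0317
grip_force: 0.0
```

move_arm([
  {"dx": -4.3,"dy": 1.12,"dz": 0,"spin": 0},
  {"dx": -4.3,"dy": 1.12,"dz": 0,"spin": 0},
  {"dx": -4.3,"dy": 1.12,"dz": 0,"spin": 0},
  {"dx": -4.3,"dy": 1.12,"dz": 0,"spin": 0},
  {"dx": 0,"dy": 0,"dz": 3,"spin": 0},
  {"dx": 0,"dy": 0,"dz": 3,"spin": 0},
  {"dx": 0,"dy": 0,"dz": 0,"spin": 0},
  {"dx": 0,"dy": 0,"dz": 0,"spin": 0},
], claw=6, squeeze=10)

```text
time: 12.25
ee_pos: [0.5878, 0.2972, 0.299]
eef_rot: [-0.008, 1.0, -0.0, -0.001]
ft_force: [-0.2, 0.9, 0.0]
width: 0.0601
grip_force: 0.0
```

```bash
python3 - <<'E'
from bench import telemetry, imaging
import cv2,pickle,numpy as np
s=telemetry.read_state();print(s["time"],s["ee_pos"],s["eef_rot"],s["joint_positions"])
c=imaging.camera("wrist");pickle.dump(c,open("w4.pkl","wb"))
d=imaging.camera("side");t=imaging.camera("top")
q=lambda I,x,y:cv2.resize(I[y:y+90,x:x+120],(320,240),interpolation=cv2.INTER_CUBIC)
cv2.imwrite("pics/w4.png",np.hstack([np.vstack([c["img"]]),np.vstack([cv2.resize(d["img"][280:370,260:380],(240,180)),cv2.resize(t["img"][200:300,130:240],(240,240))])])[:,:,::-1])
E
```

```text
12.25 [0.58784091 0.2971658  0.29903022] [-8.12506814e-03  9.99966817e-01 -2.72485212e-04 -5.22715726e-04] [-0.64691081  0.47586136  0.14749553  1.49813362 -0.0730894   1.1741638
  1.09980147]
```

View pics/w4.png

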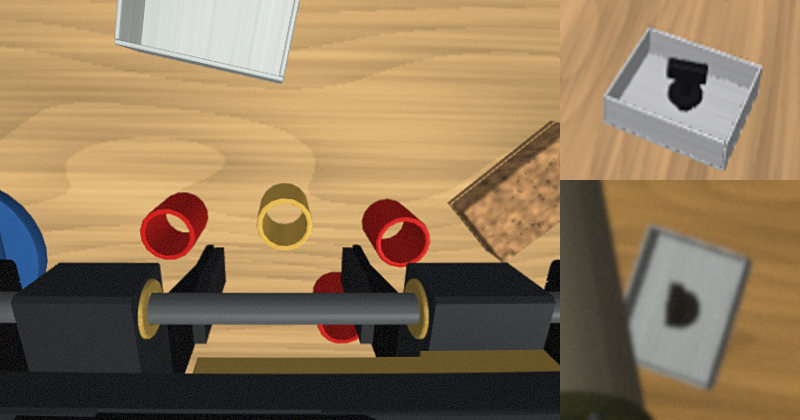

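The plug lies in the tin near its centre. The brass ferrule's upper ring is centred at about (285,223), midway between the fingers (210 and 357), and the red ones clear on both sides.

```bash
python3 - <<'E'
import pickle
from h import *
c=pickle.load(open("w4.pkl","rb"))
I=cv2.cvtColor(c["img"],cv2.COLOR_RGB2HSV)
m=cv2.inRange(I[170:262,240:330],(20,130,60),(32,255,255))
print(at(c,285,223,.048),proj(c,[.5878,.2972,.048]))
for r in((.02,0),(-.02,0),(0,.02),(0,-.02)):print(proj(c,[.5885+r[0],.2968+r[1],.048]))
E
```

```text
[0.59050417 0.29896747 0.048     ] [282.55780861 219.33536589]
[281.53838129 246.48249667]
[282.4304313  192.76031109]
[310.36770429 220.72025146]
[253.56525813 219.80871502]
```

move_arm([
  {"dx": -0.25,"dy": 0.15,"dz": 2,"spin": 0},
  {"dx": 0,"dy": 0,"dz": 2.5,"spin": 0},
  {"dx": 0,"dy": 0,"dz": 2.5,"spin": 0},
  {"dx": 0,"dy": 0,"dz": 2,"spin": 0},
  {"dx": 0,"dy": 0,"dz": 1.1,"spin": 0},
  {"dx": 0,"dy": 0,"dz": 0,"spin": 0},
  {"dx": 0,"dy": 0,"dz": 0,"spin": 0},
])

```text
time: 13.1
ee_pos: [0.5909, 0.299, 0.1995]
eef_rot: [-0.008, 1.0, 0.0, 0.001]
ft_force: [-1.0, 0.4, 0.2]
width: 0.06
grip_force: 0.0
```

move_arm([
  {"dx": 0,"dy": 0,"dz": 0,"spin": 0},
  {"dx": 0,"dy": 0,"dz": 0,"spin": 0},
  {"dx": 0,"dy": 0,"dz": 0,"spin": 0},
  {"dx": 0,"dy": 0,"dz": 0,"spin": 0},
], claw=3)

```text
time: 13.5
ee_pos: [0.5906, 0.2988, 0.1986]
eef_rot: [-0.008, 1.0, 0.0, 0.0]
ft_force: [-1.0, -0.5, 1.7]
width: 0.0404
grip_force: 10.0
```

move_arm([
  {"dx": 0,"dy": 0,"dz": 0,"spin": 0},
  {"dx": 0,"dy": 0,"dz": 0,"spin": 0},
  {"dx": 0,"dy": 0,"dz": 0,"spin": 0},
], claw=5.5)

```text
time: 13.8
ee_pos: [0.5904, 0.2987, 0.1979]
eef_rot: [-0.008, 1.0, -0.0, -0.0]
ft_force: [0.2, 0.6, -0.6]
width: 0.0529
grip_force: 0.0
```

move_arm([
  {"dx": 0,"dy": 0,"dz": 0,"spin": 0.143},
  {"dx": 0,"dy": 0,"dz": 0,"spin": 0.143},
  {"dx": 0,"dy": 0,"dz": 0,"spin": 0.143},
  {"dx": 0,"dy": 0,"dz": 0,"spin": 0.143},
  {"dx": 0,"dy": 0,"dz": 0,"spin": 0.143},
  {"dx": 0,"dy": 0,"dz": 0,"spin": 0.143},
  {"dx": 0,"dy": 0,"dz": 0,"spin": 0.143},
  {"dx": 0,"dy": 0,"dz": 0,"spin": 0.143},
  {"dx": 0,"dy": 0,"dz": 0,"spin": 0.143},
  {"dx": 0,"dy": 0,"dz": 0,"spin": 0.143},
  {"dx": 0,"dy": 0,"dz": 0,"spin": 0.143},
  {"dx": 0,"dy": 0,"dz": 0,"spin": 0},
])

```text
time: 15.0
ee_pos: [0.5903, 0.299, 0.1978]
eef_rot: [0.703, 0.711, -0.0, 0.0]
ft_force: [-0.0, -0.8, -1.3]
width: 0.0551
grip_force: 0.0
```

move_arm([
  {"dx": 0,"dy": 0,"dz": 0,"spin": 0},
  {"dx": 0,"dy": 0,"dz": 0,"spin": 0},
  {"dx": 0,"dy": 0,"dz": 0,"spin": 0},
  {"dx": 0,"dy": 0,"dz": 0,"spin": 0},
  {"dx": 0,"dy": 0,"dz": 0,"spin": 0},
], claw=3, squeeze=30)

```text
time: 15.5
ee_pos: [0.5905, 0.2987, 0.1981]
eef_rot: [0.702, 0.712, 0.0, -0.0]
ft_force: [0.6, 0.1, 0.2]
width: 0.0389
grip_force: 30.0
```

move_arm([
  {"dx": 0,"dy": 0,"dz": -1,"spin": 0},
  {"dx": 0,"dy": 0,"dz": -3,"spin": 0},
  {"dx": 0,"dy": 0,"dz": -4,"spin": 0},
  {"dx": 0,"dy": 0,"dz": -4,"spin": 0},
  {"dx": 0,"dy": 0,"dz": -4,"spin": 0},
  {"dx": 0,"dy": 0,"dz": -4,"spin": 0},
  {"dx": 0,"dy": 0,"dz": -2,"spin": 0},
  {"dx": 0,"dy": 0,"dz": 0,"spin": 0},
  {"dx": 0,"dy": 0,"dz": 0,"spin": 0},
])

```text
time: 16.4
ee_pos: [0.5903, 0.2986, 0.4182]
eef_rot: [0.702, 0.712, 0.0, -0.0]
ft_force: [-0.8, 0.5, -2.1]
width: 0.0391
grip_force: 30.0
```

move_arm([
  {"dx": -4.5,"dy": 0.29,"dz": 0,"spin": 0},
  {"dx": -4.5,"dy": 0.29,"dz": 0,"spin": 0},
  {"dx": -4.5,"dy": 0.29,"dz": 0,"spin": 0},
  {"dx": -4.5,"dy": 0.29,"dz": 0,"spin": 0},
  {"dx": -4.5,"dy": 0.28,"dz": 0,"spin": 0},
  {"dx": -4.47,"dy": 0.28,"dz": 0,"spin": 0},
  {"dx": 0,"dy": 0,"dz": 0,"spin": 0},
  {"dx": 0,"dy": 0,"dz": 0,"spin": 0},
  {"dx": 0,"dy": 0,"dz": 0,"spin": 0},
])

```text
time: 17.3
ee_pos: [0.6113, 0.0307, 0.417]
eef_rot: [0.702, 0.713, -0.0, -0.001]
ft_force: [0.2, 0.4, -1.3]
width: 0.039
grip_force: 30.0
```

```bash
python3 - <<'E'
from bench import telemetry, imaging
import cv2,pickle,numpy as np
from h import *
s=telemetry.read_state();print(s["time"],s["ee_pos"],s["eef_rot"])
c=imaging.camera("wrist");d=imaging.camera("side");pickle.dump((c,d),open("w5.pkl","wb"))
x,y,_=s["ee_pos"]
for z in(.22,.2,.15):print(z,"wrist",proj(c,[x,y,z]),"side",proj(d,[x,y,z]))
a=cv2.resize(d["img"][140:240,224:304],(400,500),interpolation=cv2.INTER_CUBIC)
u,v=proj(c,[x,y,.2]).astype(int);x0=int(np.clip(u-80,0,400));y0=int(np.clip(v-100,0,220));print(x0,y0)
b=cv2.resize(c["img"][y0:y0+200,x0:x0+160],(400,500),interpolation=cv2.INTER_CUBIC)
cv2.imwrite("pics/w5.png",np.hstack([a,b])[:,:,::-1])
E
```

```text
17.3 [0.611287   0.03073419 0.41698698] [ 7.01533600e-01  7.12635838e-01 -4.93579198e-04 -7.26080148e-04]
0.22 wrist [281.84966421 252.90386906] side [264.16458519 180.28338352]
0.2 wrist [282.00297391 239.1542188 ] side [264.35423146 187.75557248]
0.15 wrist [282.28785998 213.61204605] side [264.81278576 205.71399913]
202 139
```

View pics/w5.png

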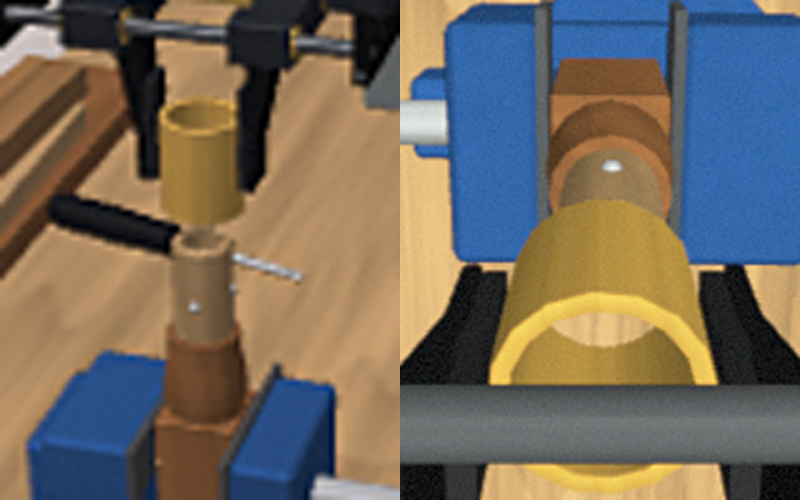

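In the side view (left) the ferrule's axis (201,165) and the spigot's (204,290) nearly line up. In the wrist view (right) the spigot (611,190) looks slightly right of the ferrule (605,300). I'll measure the edges numerically.

```bash
python3 - <<'E'
import pickle
from h import *
from scipy.optimize import least_squares
np.set_printoptions(precision=2,suppress=True)
c,d=pickle.load(open("w5.pkl","rb"))
def edges(I,row,lo,hi,seed,k=7):
    # strongest colour gradient left/right of seed within lo..hi half-width
    L=cv2.GaussianBlur(I,(0,0),.8).astype(float)[row]
    g=np.abs(np.gradient(L,axis=0)).sum(1)
    def pk(a,b):
        i=a+int(np.argmax(g[a:b])); p,q,s=g[i-1],g[i],g[i+1]; return i+.5*(p-s)/(p-2*q+s)
    return pk(seed-hi,seed-lo),pk(seed+lo,seed+hi)
def show(I,rows,lo,hi,seed,n):
    e=np.array([edges(I,r,lo,hi,seed) for r in rows]);print(n);print(np.c_[rows,e,e.mean(1)])
show(d["img"],range(164,182,3),5,12,264,"side ferr")
show(d["img"],range(191,204,2),3,10,265,"side spigot")
show(c["img"],range(204,218,2),15,30,286,"wrist spigot")
show(c["img"],range(226,260,5),22,50,284,"wrist ferr")
show(c["img"],range(164,174,2),18,32,286,"wrist leg")
# silhouette prediction for a cylinder of radius R at (x,y)
def sil(cam,x,y,R,z0,z1,row):
    t=np.linspace(0,2*np.pi,181);out=[]
    P=np.array([[x+R*np.cos(a),y+R*np.sin(a),z] for z in np.linspace(z0,z1,25) for a in t])
    h=cv2.convexHull(cv2.projectPoints(P,cv2.Rodrigues(cam["R"])[0],cam["t"],cam["camera_matrix"],cam["D"])[0].astype(np.float32))[:,0]
    xs=[]
    for i in range(len(h)):
        p,q=h[i],h[(i+1)%len(h)]
        if (p[1]-row)*(q[1]-row)<0: xs.append(p[0]+(row-p[1])*(q[0]-p[0])/(q[1]-p[1]))
    return min(xs),max(xs)
x,y=.6113,.0302
for r in(167,173,179):print("side ferr pred",r,np.array(sil(d,x,y,.02,.219,.267,r)))
for r in(193,199):print("side spig pred",r,np.array(sil(d,x,y,.015,.15,.2,r)))
for r in(208,214):print("wrist spig pred",r,np.array(sil(c,x,y,.015,.15,.2,r)))
for r in(231,246,256):print("wrist ferr pred",r,np.array(sil(c,x,y,.02,.219,.267,r)))
E
```

```text
side ferr
[[164.   255.16 271.04 263.1 ]
 [167.   255.23 271.08 263.16]
 [170.   255.56 270.95 263.25]
 [173.   255.57 270.99 263.28]
 [176.   251.37 275.35 263.36]
 [179.   255.76 272.43 264.1 ]]
side spigot
[[191.   255.75 270.16 262.95]
 [193.   257.9  270.23 264.06]
 [195.   257.98 270.26 264.12]
 [197.   258.08 270.03 264.06]
 [199.   258.25 270.49 264.37]
 [201.   261.02 270.47 265.75]
 [203.   258.03 270.68 264.35]]
wrist spigot
[[204.   265.14 310.72 287.93]
 [206.   263.69 307.66 285.67]
 [208.   262.86 308.72 285.79]
 [210.   262.56 309.93 286.24]
 [212.   261.7  309.82 285.76]
 [214.   256.34 309.9  283.12]
 [216.   261.17 310.18 285.68]]
wrist ferr
[[226.   256.8  307.81 282.31]
 [231.   254.23 310.43 282.33]
 [236.   251.48 314.81 283.14]
 [241.   248.74 316.35 282.54]
 [246.   234.13 331.25 282.69]
 [251.   244.04 321.3  282.67]
 [256.   244.22 321.12 282.67]]
wrist leg
[[164.   265.57 304.93 285.25]
 [166.   265.16 305.42 285.29]
 [168.   264.71 306.03 285.37]
 [170.   264.24 311.02 287.63]
 [172.   255.81 310.98 283.4 ]]
side ferr pred 167 [255.24 272.52]
side ferr pred 173 [255.47 272.6 ]
side ferr pred 179 [255.7  272.67]
side spig pred 193 [258.32 270.77]
side spig pred 199 [258.53 270.87]
wrist spig pred 208 [263.28 301.3 ]
wrist spig pred 214 [261.94 302.57]
wrist ferr pred 231 [254.38 309.29]
wrist ferr pred 246 [246.67 317.03]
wrist ferr pred 256 [244.14 319.32]
```

move_arm([
  {"dx": 0,"dy": 0.15,"dz": 0,"spin": 0},
  {"dx": 0,"dy": 0,"dz": 0.5,"spin": 0},
  {"dx": 0,"dy": 0,"dz": 0.5,"spin": 0},
  {"dx": 0,"dy": 0,"dz": 0.3,"spin": 0},
  {"dx": 0,"dy": 0,"dz": 0,"spin": 0},
  {"dx": 0,"dy": 0,"dz": 0,"spin": 0},
])

```text
time: 18.0
ee_pos: [0.6129, 0.0293, 0.405]
eef_rot: [0.702, 0.712, -0.0, -0.0]
ft_force: [0.3, -0.9, -0.6]
width: 0.0386
grip_force: 30.0
```

move_arm([
  {"dx": 0,"dy": 0,"dz": 0.3,"spin": 0},
  {"dx": 0,"dy": 0,"dz": 0.3,"spin": 0},
  {"dx": 0,"dy": 0,"dz": 0.3,"spin": 0},
  {"dx": 0,"dy": 0,"dz": 0.3,"spin": 0},
  {"dx": 0,"dy": 0,"dz": 0,"spin": 0},
])

```text
time: 18.5
ee_pos: [0.6129, 0.029, 0.3925]
eef_rot: [0.702, 0.712, -0.0, -0.0]
ft_force: [0.6, -1.6, -1.8]
width: 0.0388
grip_force: 30.0
```

move_arm([
  {"dx": 0,"dy": 0,"dz": 0.4,"spin": 0},
  {"dx": 0,"dy": 0,"dz": 0.4,"spin": 0},
  {"dx": 0,"dy": 0,"dz": 0.4,"spin": 0},
  {"dx": 0,"dy": 0,"dz": 0.4,"spin": 0},
  {"dx": 0,"dy": 0,"dz": 0,"spin": 0},
])

```text
time: 19.0
ee_pos: [0.6129, 0.029, 0.3763]
eef_rot: [0.702, 0.712, -0.0, 0.0]
ft_force: [1.0, -4.4, -3.6]
width: 0.0386
grip_force: 30.0
```

move_arm([
  {"dx": -0.05,"dy": 0,"dz": 0.4,"spin": 0},
  {"dx": 0,"dy": 0,"dz": 0.4,"spin": 0},
  {"dx": 0,"dy": 0,"dz": 0.4,"spin": 0},
  {"dx": 0,"dy": 0,"dz": 0.4,"spin": 0},
  {"dx": 0,"dy": 0,"dz": 0.4,"spin": 0},
  {"dx": 0,"dy": 0,"dz": 0.3,"spin": 0},
  {"dx": 0,"dy": 0,"dz": 0,"spin": 0},
])

```text
time: 19.7
ee_pos: [0.6129, 0.0288, 0.3532]
eef_rot: [0.702, 0.712, -0.0, -0.0]
ft_force: [1.8, -3.4, -4.9]
width: 0.039
grip_force: 30.0
```

move_arm([
  {"dx": 0,"dy": 0,"dz": 0.2,"spin": 0},
  {"dx": 0,"dy": 0,"dz": 0.2,"spin": 0},
  {"dx": 0,"dy": 0,"dz": 0.2,"spin": 0},
  {"dx": 0,"dy": 0,"dz": 0.2,"spin": 0},
  {"dx": 0,"dy": 0,"dz": 0,"spin": 0},
  {"dx": 0,"dy": 0,"dz": 0,"spin": 0},
])

```text
time: 20.3
ee_pos: [0.613, 0.0285, 0.3478]
eef_rot: [0.702, 0.712, 0.001, 0.0]
ft_force: [-6.5, -4.8, 17.3]
width: 0.0391
grip_force: 30.0
```

move_arm([
  {"dx": 0,"dy": 0,"dz": 0.1,"spin": 0},
  {"dx": 0,"dy": 0,"dz": 0,"spin": 0},
  {"dx": 0,"dy": 0,"dz": 0,"spin": 0},
])

```text
time: 20.6
ee_pos: [0.613, 0.0284, 0.3478]
eef_rot: [0.702, 0.712, 0.001, -0.0]
ft_force: [-9.9, -4.2, 24.9]
width: 0.0389
grip_force: 30.0
```

move_arm([
  {"dx": 0,"dy": 0,"dz": 0,"spin": 0},
  {"dx": 0,"dy": 0,"dz": 0,"spin": 0},
  {"dx": 0,"dy": 0,"dz": 0,"spin": 0},
  {"dx": 0,"dy": 0,"dz": 0,"spin": 0},
], claw=6.5)

```text
time: 21.0
ee_pos: [0.6129, 0.0294, 0.3446]
eef_rot: [0.702, 0.712, -0.0, -0.0]
ft_force: [0.2, -0.6, 0.3]
width: 0.0613
grip_force: 0.0
```

move_arm([
  {"dx": 0,"dy": 0,"dz": -1,"spin": 0},
  {"dx": 0,"dy": 0,"dz": -3,"spin": 0},
  {"dx": 0,"dy": 0,"dz": -4,"spin": 0},
  {"dx": 0,"dy": 0,"dz": -4,"spin": 0},
  {"dx": 0,"dy": 0,"dz": 0,"spin": 0},
  {"dx": 0,"dy": 0,"dz": 0,"spin": 0},
])

```text
time: 21.6
ee_pos: [0.613, 0.0287, 0.4663]
eef_rot: [0.702, 0.712, 0.001, 0.001]
ft_force: [0.5, -0.2, -0.2]
width: 0.0647
grip_force: 0.0
```

```bash
python3 - <<'E'
from bench import telemetry, imaging
import cv2,numpy as np
from h import *
s=telemetry.read_state();print(s["time"],s["ee_pos"],s["ft_force"])
d=imaging.camera("side");c=imaging.camera("wrist")
for z in(.15,.198):print(proj(d,[.613,.0285,z]))
a=cv2.resize(d["img"][150:230,232:296],(400,500),interpolation=cv2.INTER_CUBIC)
b=cv2.resize(d["img"][280:380,280:360],(400,500),interpolation=cv2.INTER_CUBIC)
cv2.imwrite("pics/end.png",np.hstack([a,b])[:,:,::-1])
E
```

```text
21.6 [0.6130096  0.02871611 0.46629377] [ 0.52815501 -0.15428632 -0.15871831]
[264.43015472 205.17165829]
[263.98110029 187.97793841]
```

View pics/end.png

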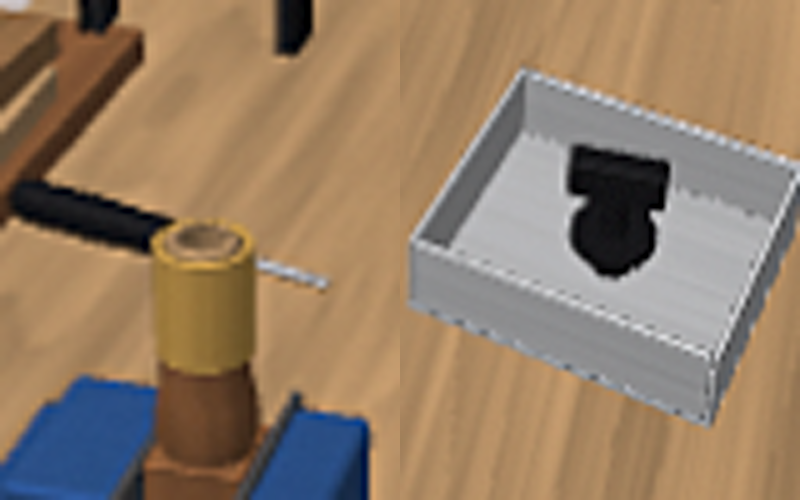

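The brass ferrule sits straight on the shoulder (crop 205,365) with the spigot's end just out of it (205,240). The plug lies inside the tin (620,210) and the gripper is clear.

```bash
python3 -c "
from bench import job;print(job.close_job())"
```

```text
the job is handed in; nothing more can be done
None
```

The job is handed in, with no verdict returned: the plug is twisted out and lying in the tin, the larger brass ferrule is pushed home on the shoulder and released, the leg showed no visible lift, and the arm never went near the smaller ferrule.

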